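# Run the two die loading slides and draw forward the one that binds

### The job

Check the two ball-press loading slides: first push both carriages away from you, each as far as it will go. Leave the one that runs all the way at its back stop, and then reject the one that binds part way by drawing its carriage all the way forward again, to the front stop nearest you.

Things in the scene. Friction and masses are not known exactly. Their poses are not given: they have to be found in the camera images.
- carriage_a (a joint): Travel in m of the aluminium carriage on one of two look-alike slides, one left, one right: 0 = at the front end block, nearer the robot; grows as pushed away. A sound slide runs the full 0.100 to the back block; one that binds stops dead between 0.03 and 0.07 yet runs freely forward of that. Either may bind, just one does. Starts at 0 to 0.025, takes about 3 N, stays where left.
- plate_a (a point): Centre of the top edge of the upright wooden push plate on carriage_a: 10 mm thick along the travel, 50 wide, top 99 mm above the work surface, 55 above the carriage's flat top. Free along the travel: 45 mm to the cup beyond it; robot side clear above 50 mm height. Push from either side, straddle or pinch it. Axes: x = travel away from the robot (up to 18 degrees off straight ahead), y = plate width, z up.
- carriage_b (a joint): The same travel on the other slide, alike in all but whether it binds. Each slide: fixed grey base 278 x 90 x 12 mm, two guide rods, a dark end block 50 mm high at each end; carriage 150 long, 84 wide, flat top 44 mm above the work surface, with a steel half-ball cup (76 across, rim 64 mm above the work surface) centred 88 mm beyond the push plate.
- plate_b (a point): Centre of the top edge of the push plate on carriage_b; same sizes and axes as plate_a. The plate's middle is 20 mm from the carriage's front end; the front end block is 14 mm thick, so at travel 0 the plate's middle is 34 mm from the base's front end, and at 0.100 it is 5 mm short of the base's middle.

How it is judged (in metres and radians):
On the way:
1. both carriages stand pushed back as far as they go: one at its back stop, the other where it sticks (each within 12 mm) (value of joint each of carriage_a, carriage_b above 0.038 m and value of joint any of carriage_a, carriage_b above 0.088 m), for 0.1 s.
At the end, for the whole second after the job is handed in: The carriage that runs freely stands at its back stop and the one that binds stands at its front stop, each within 12 mm (((value of joint carriage_a above 0.088 m and value of joint carriage_b below 0.012 m) or (value of joint carriage_b above 0.088 m and value of joint carriage_a below 0.012 m))); the robot touches nothing.
It also fails if it takes over 42 s, if anything falls off the work surface, if the arm or the gripper's body presses on something with over 40 N, if the wrist force passes 120 N, or if a joint passes its speed limit or range.

### The arm

A 7-joint arm with a two-finger parallel gripper is mounted at the origin on the work surface. World frame = base frame: x ahead of the robot, y to its left, z up, the work surface at z = 0. Lengths are in m, angles in degrees, forces in N, time in s.
With the tool pointing down it reaches from about 0.425 to 0.875 m from the base axis. Payload 4.7 kg.
Tool frame: the origin (TCP) lies at the very end of the fingers, on their centre line; the grasp point (between the pads) lies 19 mm behind it; z points along the fingers, y is the direction in which the jaws open and shut (so a half turn about z gives the same grasp; the last joint's range is limited). The gripper opens to 87 mm and grips with 3 to 60 N. Pads are 19 mm wide; open, the fingers measure 117 mm over their backs; the gripper's body (75 mm by 190 mm) begins 51 mm behind the grasp point.
Start: joints at [63.948, 18.392, -4.016, 83.108, 1.295, 78.541, -3.26], TCP at [0.294, -0.58, 0.223] pointing down, gripper open.
Joint ranges: [-163.93, 163.93], [-17.29, 119.83], [-79.2, 71.16], [3.27, 140.29], [-89.18, 269.18], [5.43, 117.66], [-154.24, 154.24]. Speed limits (degrees/s): [147.25, 147.25, 180, 180, 180, 180, 180].

### API

Orientations are given as [roll, pitch, yaw] about the fixed x, y, z axes, in that order (R = Rz(yaw) Ry(pitch) Rx(roll)).
In Python, from cell import * gives the robot as it stands.
- The arm moves only by the tool arm_command, never from a script. Its argument "targets" is a list that holds one entry, the list of rows, each a list of 7 numbers: the shift along the tool's x, y, z in m, then the turn, a rotation vector about the tool's x, y, z in degrees, then the gripper's target within -1 to 1 (shut at 1, half-way at 0, fully open at -1). In form: [[[tx, ty, tz, rx, ry, rz, claw], ...]]. A call has 1 to 10 rows; each row is the pose to reach, as a shift and turn from the pose commanded when the call began, along the tool's axes at that moment; what a row does not reach only later rows make up. A row lasts 1/10 s, in which the tool goes at most 50 mm and 8.59 degrees, less where a joint would pass 70% of its speed; a pose out of reach is approached as far as the arm can. A call with a gripper value outside its range is refused whole. The fingers move at their own pace and stop on an object; "newtons" is the grip in N (left out, the last holds). Time passes only in rows, so rows that repeat a pose let the fingers close. It gives the time, the measured TCP pose, the force and the opening at its end, in the units of the state.
- get_obs(): the state, without advancing time (a new reading comes with each control period).
- read_camera(name): name is "side" or "top"; returns a dict with "img" (480x640x3 uint8, red, green, blue), "z_map" (480x640 float32, m along the optical axis (not along the pixel's ray), 0 where there is no reading), "K" (3x3 intrinsics, pixels), "D" ([k1, k2, p1, p2, k3] as OpenCV has them; the pictures are not rectified), "origin" and "attitude" of the camera in the world. Camera axes: x right, y down, z forward; pixel columns grow to the right and rows downward; lengths in m; the calibration is good to about 2 mm. A picture is of the moment at which its call begins.
- sign_off(): hands the job in, once; it reports no verdict.
Trained networks look in the newest picture that a camera, given by its name, has taken for a name from the list of things; names that differ only in an ending like _2 or _b are one class to them, and where a whole thing is asked for, a point or a joint stands for the part that bears it (a point fixed in the world has none). Each returns a list of dicts, best first, with "conf" (0 to 1); they miss things now and then, are a little off and sometimes report something else, mostly with a low value. They report only what shows in the picture. A call takes as long as a camera call.
- search_frame(thing, camera): "position" ([column, row] in pixels, amid what is visible of it).
The state is a dict: "time_s": time; "qpos": joint angles; "joint_velocities": joint speeds; "effort": joint torques, N m; "tool_pos": TCP position; "tool_rot": TCP orientation; "force": force on the tool from outside, world axes, zero at the start; "wrist_torque": the same for the moment, N m; "grip_width": finger opening in m.
Only numpy, scipy, OpenCV 4.12 (cv2) and the standard library are available. Lean on these libraries where they do the work, as an engineer would, in place of code of your own. Each camera call takes 0.05 s, during which the arm holds its last target.

## Working session

There is one attempt and no reset: what is moved stays moved. The work goes in short steps, Python scripts to look and compute and a tool call to move; the robot and the scene stay as the last step left them, time stands still between calls to the robot, and variables do not carry over. Pictures are saved under pics/ and viewed, and the job is handed in when it is done.

Besides the shell and the picture viewer there is one more tool, called after "Request:" by a JSON object that holds its "fn" and its "kwargs". arm_command: Moves the arm, as the interface text tells. Its arguments: {"type":"object","properties":{"targets":{"type":"array","items":{"type":"array","items":{"type":"array","items":{"type":"number"}}}},"newtons":{"type":"number"}},"required":["targets"]}

```bash
mkdir -p pics; ls; cat > h.py <<'E'
from cell import *
import numpy as np, cv2
from scipy.spatial.transform import Rotation as R
E
python3 - <<'E'
from h import *
o=get_obs(); print({k:np.round(v,3) for k,v in o.items()})
for c in ["top","side"]:
    d=read_camera(c); cv2.imwrite(f"pics/{c}0.png",d["img"][:,:,::-1]); np.savez(f"{c}0.npz",**{k:np.array(v) for k,v in d.items()})
    print(c,d["K"],d["D"],d["origin"],d["attitude"])
    for t in ["plate_a","carriage_a"]: print(t,search_frame(t,c))
E
```

```text
pics
{'time_s': np.float64(0.0), 'qpos': array([63.947, 18.439, -4.016, 83.175,  1.295, 78.54 , -3.261]), 'joint_velocities': array([ 0.063, -0.045,  0.093,  0.104,  0.093, -0.011, -0.118]), 'effort': array([-1.0000e-03, -4.9129e+01, -4.0500e-01, -3.1253e+01, -6.4000e-02,
        4.4000e-02,  0.0000e+00]), 'tool_pos': array([ 0.293, -0.579,  0.221]), 'tool_rot': array([-1.79891e+02,  6.00000e-03,  2.68620e+01]), 'force': array([0.916, 0.771, 0.262]), 'wrist_torque': array([ 0.065,  0.008, -0.002]), 'grip_width': np.float64(0.087)}
top [[561.8263011    0.         317.47601175]
 [  0.         561.8263011  230.15529123]
 [  0.           0.           1.        ]] [-0.06419263  0.          0.          0.          0.        ] [ 0.46925916 -0.0217967   0.88083988] [-174.48726457   -0.72839987  -89.75055633]
plate_a [{'position': [364.9, 227.0], 'conf': 0.89}, {'position': [181.6, 227.5], 'conf': 0.85}]
carriage_a [{'position': [362.3, 227.5], 'conf': 0.87}, {'position': [184.7, 225.2], 'conf': 0.66}]
side [[617.18064477   0.         325.48841851]
 [  0.         617.18064477 235.03328656]
 [  0.           0.           1.        ]] [-0.11192819  0.          0.          0.          0.        ] [0.12122257 0.64526713 0.60921557] [-123.77744493   -1.287039   -147.25730234]
plate_a [{'position': [339.4, 233.2], 'conf': 0.6}]
carriage_a [{'position': [339.1, 233.7], 'conf': 0.88}, {'position': [230.4, 323.4], 'conf': 0.71}]
```

View pics/top0.png

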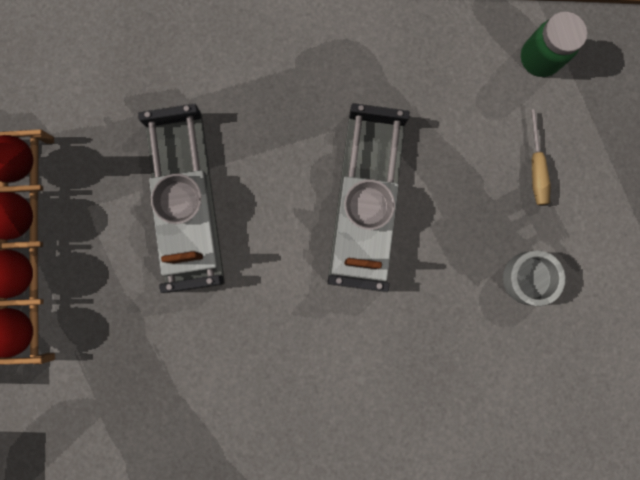

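View pics/side0.png

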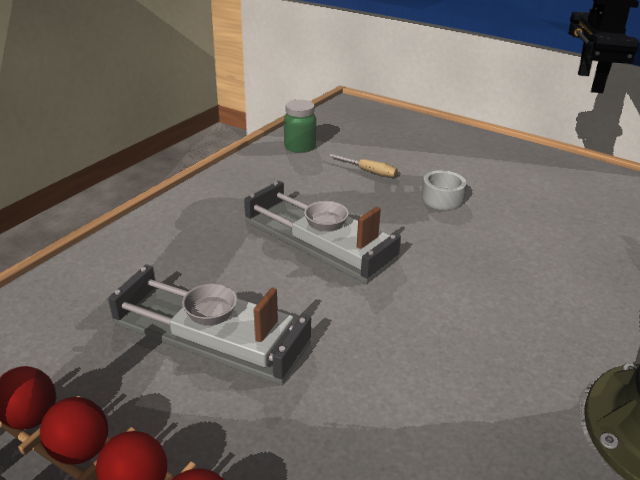

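The top picture shows the left slide with its plate at about (182,257) and the right slide with its plate at (363,264). Up in the image is away from the robot. Next I locate them with depth.

```bash
cat >> h.py <<'E'
def cloud(d):
    z=d["z_map"]; v,u=np.mgrid[0:480,0:640]
    p=np.stack([u.ravel(),v.ravel()],1).astype(np.float64)[:,None]
    n=cv2.undistortPoints(p,np.array(d["K"],float),np.array(d["D"],float))[:,0]
    c=np.c_[n,np.ones(len(n))]*z.reshape(-1,1)
    w=c@R.from_euler("xyz",d["attitude"],degrees=True).as_matrix().T+d["origin"]
    w[z.ravel()==0]=np.nan
    return w.reshape(480,640,3)
def analyse(d,boxes={"L":(110,230,90,305),"Rt":(315,425,90,305)}):
    w=cloud(d); img=d["img"].astype(int); out={}
    print("table z",np.nanmedian(w[330:400,250:400,2]))
    for n,(a,b,c,e) in boxes.items():
        s=w[c:e,a:b].reshape(-1,3); im=img[c:e,a:b].reshape(-1,3)
        pl=(s[:,2]>0.088)&(s[:,2]<0.11)
        m=(s[:,2]>0.04)&(s[:,2]<0.056)&(im.max(1)<75)
        q=s[m]; mid=(q[:,0].min()+q[:,0].max())/2
        f=np.median(q[q[:,0]<mid-0.08],0); k=np.median(q[q[:,0]>mid+0.08],0)
        ax=(k-f)[:2]; L=np.linalg.norm(ax); ax/=L
        P=s[pl]; red=(im[:,0]>im[:,2]+25)&(s[:,2]>0.07); Q=s[red]
        pc=(P.min(0)+P.max(0))/2 if len(P) else None
        al=(P[:,:2]-f[:2])@ax; 
        print(n,"front",f.round(4),"back",k.round(4),"L",L.round(4),"yaw",np.degrees(np.arctan2(ax[1],ax[0])).round(2),
          "plate",len(P),P.mean(0).round(4),pc.round(4),"red",len(Q),Q.mean(0).round(4),"travel",round(float((pc[:2]-f[:2])@ax-0.027),4),"al",al.min().round(4),al.max().round(4))
E
python3 - <<'E'
from h import *
d=dict(np.load("top0.npz")); analyse(d)
d=dict(np.load("side0.npz")); w=cloud(d)
for n,(a,b,c,e) in {"L":(250,280,285,345),"R":(353,385,203,252)}.items():
    s=w[c:e,a:b].reshape(-1,3); s=s[s[:,2]>.085]; print(n,len(s),s.mean(0),s.min(0),s.max(0))
E
```

```text
table z 0.0006651796634908891
L front [0.4702 0.1556 0.0501] back [0.7285 0.1985 0.0494] L 0.2618 yaw 9.42 plate 262 [0.5066 0.1614 0.0981] [0.507  0.1626 0.0955] red 255 [0.5067 0.1613 0.0982] travel 0.0105 al 0.0321 0.0424
Rt front [ 0.4715 -0.0922  0.05  ] back [ 0.7316 -0.1267  0.0495] L 0.2624 yaw -7.55 plate 258 [ 0.4991 -0.0959  0.0984] [ 0.4993 -0.0959  0.0959] red 246 [ 0.4995 -0.0951  0.0983] travel 0.001 al 0.0231 0.0333
L 378 [0.50633719 0.16869107 0.09570663] [0.49999507 0.14009621 0.08502069] [0.51642878 0.19159483 0.10268296]
R 243 [ 0.49896552 -0.08986021  0.09440163] [ 0.49251507 -0.11826168  0.08511911] [ 0.50835528 -0.06797257  0.10196817]
```

```bash
cat >> h.py <<'E'
def mv(p0,y0,p1,y1):
    "shift and turn in tool axes, tool down"
    r0=R.from_euler("xyz",[180,0,y0],degrees=True); r1=R.from_euler("xyz",[180,0,y1],degrees=True)
    return (r0.inv().apply(np.array(p1)-p0)).round(4),(r0.inv()*r1).as_rotvec(degrees=True).round(2)
E
python3 - <<'E'
from h import *
print(mv([.294,-.58,.223],26.86,[.499,-.0955,.20],82.45))
E
```

```text
(array([ 0.4018, -0.3396,  0.023 ]), array([  0.  ,   0.  , -55.59]))
```

Request:
{"fn": "arm_command", "kwargs": {"targets": [[[0.01,-0.0085,0,0,0,-1,0],[0.03,-0.0255,0,0,0,-4,0],[0.055,-0.0468,0,0,0,-8,0],[0.085,-0.072,0,0,0,-12,0],[0.115,-0.0975,0,0,0,-16,0],[0.145,-0.123,0,0,0,-20,0],[0.175,-0.148,0,0,0,-24,0],[0.205,-0.1735,0,0,0,-28,0],[0.235,-0.1985,0,0,0,-32,0],[0.26,-0.22,0,0,0,-36,0]]]}}

```text
time_s: 1.3
tool_pos: [0.427, -0.2628, 0.2228]
tool_rot: [180.0, 0.0, 63.2]
force: [0.5, -0.1, -0.3]
grip_width: 0.0437
```

```bash
python3 - <<'E'
from h import *
y0=26.86
p=np.array([.294,-.58,.223])+R.from_euler("xyz",[180,0,y0],degrees=True).apply([.26,-.22,0]); print(p)
print(mv(p,y0+36,[.499,-.0955,.15],82.45))
E
```

```text
[ 0.42655078 -0.26626398  0.223     ]
(array([ 0.185 , -0.0134,  0.073 ]), array([  0.  ,   0.  , -19.59]))
```

Request:
{"fn": "arm_command", "kwargs": {"targets": [[[0.02,-0.0014,0.005,0,0,-2,0],[0.045,-0.0033,0.015,0,0,-5,0],[0.07,-0.005,0.025,0,0,-8,0],[0.095,-0.007,0.035,0,0,-11,0],[0.12,-0.0087,0.045,0,0,-14,0],[0.145,-0.0105,0.055,0,0,-17,0],[0.168,-0.012,0.065,0,0,-19,0],[0.18,-0.013,0.07,0,0,-19.6,0],[0.185,-0.0134,0.073,0,0,-19.6,0],[0.185,-0.0134,0.073,0,0,-19.6,0]]]}}

```text
time_s: 2.3
tool_pos: [0.4987, -0.0952, 0.1491]
tool_rot: [-180.0, 0.0, 82.5]
force: [0.3, -0.1, 0.3]
grip_width: 0.0436
```

```bash
python3 - <<'E'
from h import *
o=get_obs(); print(o["tool_pos"],o["tool_rot"],o["force"])
d=read_camera("side"); cv2.imwrite("pics/side1.png",d["img"][:,:,::-1])
print(mv(o["tool_pos"],o["tool_rot"][2],[.499,-.0955,.07],82.45))
E
```

```text
[ 0.49866986 -0.09517502  0.14909013] [-1.79956651e+02  4.54197492e-03  8.24897596e+01] [ 0.26621901 -0.10185318  0.28591822]
(array([-0.0003,  0.0004,  0.0791]), array([-0.  , -0.  ,  0.04]))
```

View pics/side1.png

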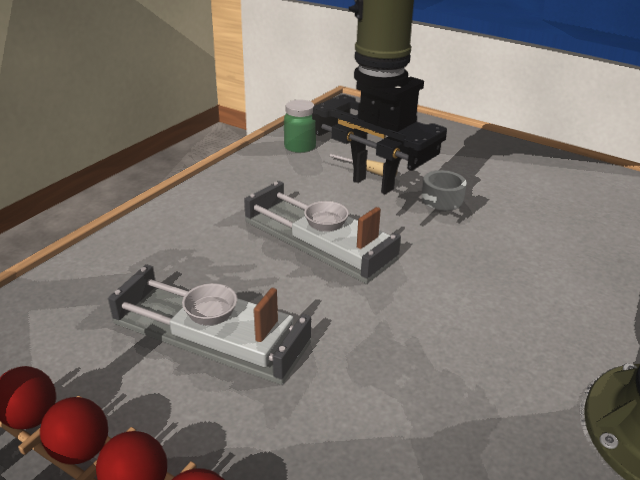

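The fingers at (360,183) and (390,188) sit above the right plate's top edge (370,210), one on each side. I'm descending.

Request:
{"fn": "arm_command", "kwargs": {"targets": [[[0,0,0.01,0,0,0,0],[0,0,0.025,0,0,0,0],[0,0,0.04,0,0,0,0],[0,0,0.055,0,0,0,0],[0,0,0.07,0,0,0,0],[0,0,0.078,0,0,0,0],[0,0,0.08,0,0,0,0],[0,0,0.08,0,0,0,0]]]}}

```text
time_s: 3.15
tool_pos: [0.4986, -0.0959, 0.0695]
tool_rot: [-180.0, 0.0, 82.4]
force: [0.2, -0.4, 0.4]
grip_width: 0.0435
```

Request:
{"fn": "arm_command", "kwargs": {"targets": [[[0,0,0,0,0,0,1],[0,0,0,0,0,0,1],[0,0,0,0,0,0,1],[0,0,0,0,0,0,1],[0,0,0,0,0,0,1],[0,0,0,0,0,0,1]]], "newtons": 25}}

```text
time_s: 3.75
tool_pos: [0.4999, -0.0956, 0.0698]
tool_rot: [179.8, 0.0, 82.5]
force: [5.0, -1.3, -3.1]
grip_width: 0.0101
```

Request:
{"fn": "arm_command", "kwargs": {"targets": [[[0,0.003,0,0,0,0,1],[0,0.008,0,0,0,0,1],[0,0.014,0,0,0,0,1],[0,0.02,0,0,0,0,1],[0,0.025,0,0,0,0,1],[0,0.029,0,0,0,0,1],[0,0.032,0,0,0,0,1],[0,0.034,0,0,0,0,1]]]}}

```text
time_s: 4.55
tool_pos: [0.5319, -0.0997, 0.0698]
tool_rot: [-179.9, 0.0, 82.5]
force: [-2.4, 0.4, 5.7]
grip_width: 0.0099
```

Request:
{"fn": "arm_command", "kwargs": {"targets": [[[0,0.002,0,0,0,0,1],[0,0.004,0,0,0,0,1],[0,0.006,0,0,0,0,1],[0,0.008,0,0,0,0,1],[0,0.01,0,0,0,0,1]]]}}

```text
time_s: 5.05
tool_pos: [0.5417, -0.101, 0.0698]
tool_rot: [-179.9, 0.0, 82.5]
force: [-3.2, 0.9, 4.7]
grip_width: 0.0099
```

Request:
{"fn": "arm_command", "kwargs": {"targets": [[[0,0.002,0,0,0,0,1],[0,0.004,0,0,0,0,1],[0,0.006,0,0,0,0,1],[0,0.008,0,0,0,0,1],[0,0.01,0,0,0,0,1]]]}}

```text
time_s: 5.55
tool_pos: [0.5516, -0.1023, 0.0698]
tool_rot: [-179.9, 0.0, 82.5]
force: [-3.1, 1.4, 4.7]
grip_width: 0.0097
```

Request:
{"fn": "arm_command", "kwargs": {"targets": [[[0,0.002,0,0,0,0,1],[0,0.004,0,0,0,0,1],[0,0.006,0,0,0,0,1],[0,0.008,0,0,0,0,1],[0,0.01,0,0,0,0,1]]]}}

```text
time_s: 6.05
tool_pos: [0.5615, -0.1036, 0.0698]
tool_rot: [-179.9, 0.0, 82.5]
force: [-2.4, 0.5, 4.9]
grip_width: 0.0097
```

Request:
{"fn": "arm_command", "kwargs": {"targets": [[[0,0.002,0,0,0,0,1],[0,0.004,0,0,0,0,1],[0,0.006,0,0,0,0,1],[0,0.008,0,0,0,0,1],[0,0.01,0,0,0,0,1]]]}}

```text
time_s: 6.55
tool_pos: [0.5715, -0.1048, 0.0699]
tool_rot: [-179.9, 0.0, 82.5]
force: [-2.5, 0.2, 5.0]
grip_width: 0.0098
```

Request:
{"fn": "arm_command", "kwargs": {"targets": [[[0,0.003,0,0,0,0,1],[0,0.006,0,0,0,0,1],[0,0.009,0,0,0,0,1],[0,0.012,0,0,0,0,1],[0,0.015,0,0,0,0,1],[0,0.017,0,0,0,0,1],[0,0.019,0,0,0,0,1]]]}}

```text
time_s: 7.25
tool_pos: [0.5904, -0.1072, 0.0698]
tool_rot: [-179.9, 0.0, 82.5]
force: [-2.9, 1.7, 5.2]
grip_width: 0.0097
```

Request:
{"fn": "arm_command", "kwargs": {"targets": [[[0,0.001,0,0,0,0,1],[0,0.002,0,0,0,0,1],[0,0.003,0,0,0,0,1],[0,0.004,0,0,0,0,1],[0,0.005,0,0,0,0,1]]]}}

```text
time_s: 7.75
tool_pos: [0.5953, -0.1079, 0.0699]
tool_rot: [-179.9, 0.0, 82.5]
force: [-2.4, 0.2, 5.6]
grip_width: 0.0098
```

Request:
{"fn": "arm_command", "kwargs": {"targets": [[[0,0.001,0,0,0,0,1],[0,0.002,0,0,0,0,1],[0,0.003,0,0,0,0,1]]]}}

```text
time_s: 8.05
tool_pos: [0.5983, -0.1083, 0.0699]
tool_rot: [-179.9, 0.0, 82.5]
force: [-3.0, 0.3, 4.9]
grip_width: 0.0099
```

Request:
{"fn": "arm_command", "kwargs": {"targets": [[[0,0.001,0,0,0,0,1],[0,0.002,0,0,0,0,1]]]}}

```text
time_s: 8.25
tool_pos: [0.5991, -0.1084, 0.0698]
tool_rot: [-179.8, 0.0, 82.5]
force: [-8.4, 2.2, 10.0]
grip_width: 0.0096
```

The back stop is reached: force rises at about 0.1 m, so the right slide is sound. Releasing now.

Request:
{"fn": "arm_command", "kwargs": {"targets": [[[0,-0.002,0,0,0,0,0],[0,-0.002,0,0,0,0,0],[0,-0.002,0,0,0,0,0],[0,-0.002,0,0,0,0,0],[0,-0.002,-0.015,0,0,0,0],[0,-0.002,-0.035,0,0,0,0],[0,-0.002,-0.06,0,0,0,0],[0,-0.002,-0.08,0,0,0,0],[0,-0.002,-0.08,0,0,0,0]]]}}

```text
time_s: 9.15
tool_pos: [0.6014, -0.1089, 0.1541]
tool_rot: [179.6, 0.0, 82.5]
force: [0.7, -0.2, 0.7]
grip_width: 0.0433
```

```bash
python3 - <<'E'
from h import *
o=get_obs(); print(o["tool_pos"],o["tool_rot"],o["force"],o["grip_width"])
print(mv(o["tool_pos"],o["tool_rot"][2],[.507,.1615,.15],99.42))
E
```

```text
[ 0.60136241 -0.10885356  0.15409441] [1.79583946e+02 4.57497615e-02 8.24606954e+01] [ 0.66705186 -0.20135231  0.65680436] 0.04327367463551897
(array([ 0.2556, -0.129 ,  0.0041]), array([  0.  ,   0.  , -16.96]))
```

```bash
python3 - <<'E'
from h import *
print(mv([.5991,-.1088,.15],82.46,[.507,.1615,.15],99.42))
E
```

```text
(array([ 0.2559, -0.1268, -0.    ]), array([ -0.  ,   0.  , -16.96]))
```

Request:
{"fn": "arm_command", "kwargs": {"targets": [[[0.01,-0.005,0,0,0,-1,0],[0.04,-0.02,0,0,0,-3,0],[0.075,-0.037,0,0,0,-5,0],[0.11,-0.0545,0,0,0,-7.5,0],[0.145,-0.072,0,0,0,-10,0],[0.18,-0.089,0,0,0,-12,0],[0.215,-0.1065,0,0,0,-14.5,0],[0.24,-0.119,0,0,0,-16,0],[0.253,-0.1254,0,0,0,-17,0],[0.256,-0.127,0,0,0,-17,0]]]}}

```text
time_s: 10.15
tool_pos: [0.5051, 0.1636, 0.1489]
tool_rot: [-179.9, -0.0, 99.7]
force: [-0.7, -0.8, -0.8]
grip_width: 0.0436
```

Request:
{"fn": "arm_command", "kwargs": {"targets": [[[0,0,0,0,0,0,0],[0,0,0,0,0,0,0]]]}}

```text
time_s: 10.35
tool_pos: [0.5071, 0.1598, 0.1492]
tool_rot: [-180.0, 0.0, 99.3]
force: [-0.0, -0.6, -0.1]
grip_width: 0.0437
```

```bash
python3 - <<'E'
from h import *
o=get_obs(); print(o["tool_pos"],o["tool_rot"],o["force"],o["grip_width"])
d=read_camera("side"); cv2.imwrite("pics/side2.png",d["img"][:,:,::-1])
d=read_camera("top"); cv2.imwrite("pics/top2.png",d["img"][:,:,::-1])
print(mv(o["tool_pos"],o["tool_rot"][2],[.507,.1615,.07],99.42))
try: analyse(d,{"Rt":(315,425,90,305)})
except Exception as e: print(e)
E
```

```text
[0.50706104 0.15981929 0.14915712] [-1.79968272e+02  4.55590371e-02  9.92989923e+01] [-0.01390046 -0.59700728 -0.13705944] 0.04366923493310263
(array([0.0017, 0.0002, 0.0792]), array([-0.  ,  0.  , -0.12]))
table z 0.0005954991914529639
Rt front [ 0.4714 -0.0923  0.0501] back [ 0.7316 -0.1251  0.0497] L 0.2622 yaw -7.18 plate 275 [ 0.5962 -0.1086  0.0978] [ 0.5968 -0.109   0.0952] red 337 [ 0.5956 -0.1073  0.0941] travel 0.0995 al 0.1215 0.1322
```

View pics/side2.png

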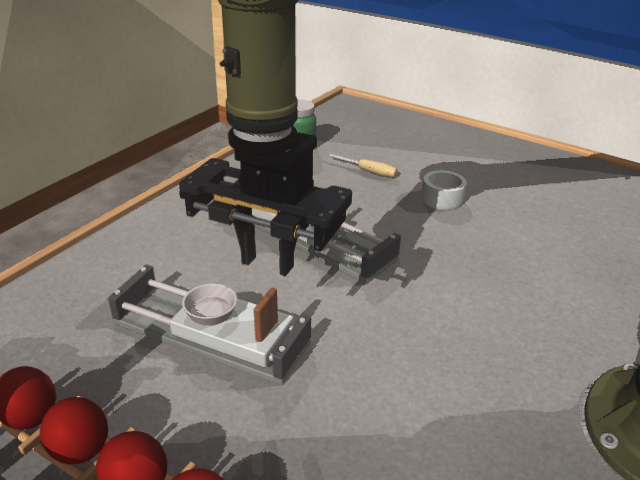

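View pics/top2.png

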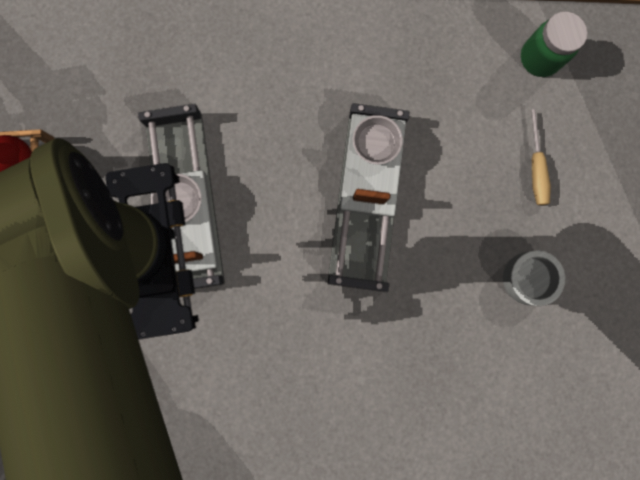

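The right carriage stands at its back block, with its plate at (371,196) and travel 0.0995. The gripper straddles the left plate from above, so I'm descending and pinching.

Request:
{"fn": "arm_command", "kwargs": {"targets": [[[0.001,0,0.01,0,0,0,0],[0.001,0,0.025,0,0,0,0],[0.001,0,0.04,0,0,0,0],[0.001,0,0.055,0,0,0,0],[0.001,0,0.07,0,0,0,0],[0.001,0,0.078,0,0,0,0],[0.001,0,0.08,0,0,0,0],[0.001,0,0.08,0,0,0,0]]]}}

```text
time_s: 11.25
tool_pos: [0.5063, 0.1629, 0.0693]
tool_rot: [-180.0, -0.0, 99.5]
force: [0.1, -0.9, -0.0]
grip_width: 0.0433
```

Request:
{"fn": "arm_command", "kwargs": {"targets": [[[0,0,0,0,0,0,1],[0,0,0,0,0,0,1],[0,0,0,0,0,0,1],[0,0,0,0,0,0,1],[0,0,0,0,0,0,1],[0,0,0,0,0,0,1]]], "newtons": 25}}

```text
time_s: 11.85
tool_pos: [0.5073, 0.1629, 0.0698]
tool_rot: [179.9, -0.0, 99.4]
force: [2.7, 0.4, -1.8]
grip_width: 0.0098
```

Request:
{"fn": "arm_command", "kwargs": {"targets": [[[0,0.003,0,0,0,0,1],[0,0.006,0,0,0,0,1],[0,0.01,0,0,0,0,1],[0,0.013,0,0,0,0,1],[0,0.015,0,0,0,0,1],[0,0.016,0,0,0,0,1]]]}}

```text
time_s: 12.45
tool_pos: [0.5218, 0.1652, 0.0698]
tool_rot: [-179.9, 0.0, 99.4]
force: [-3.7, -2.3, 5.2]
grip_width: 0.0098
```

Request:
{"fn": "arm_command", "kwargs": {"targets": [[[0,0.0015,0,0,0,0,1],[0,0.003,0,0,0,0,1],[0,0.0045,0,0,0,0,1],[0,0.006,0,0,0,0,1],[0,0.0075,0,0,0,0,1]]]}}

```text
time_s: 12.95
tool_pos: [0.5291, 0.1663, 0.0698]
tool_rot: [-179.9, 0.0, 99.4]
force: [-3.8, -0.9, 5.5]
grip_width: 0.0095
```

Request:
{"fn": "arm_command", "kwargs": {"targets": [[[0,0.0015,0,0,0,0,1],[0,0.003,0,0,0,0,1],[0,0.0045,0,0,0,0,1],[0,0.006,0,0,0,0,1]]]}}

```text
time_s: 13.35
tool_pos: [0.535, 0.1673, 0.0698]
tool_rot: [-179.9, 0.0, 99.4]
force: [-3.1, -0.9, 4.8]
grip_width: 0.0097
```

Request:
{"fn": "arm_command", "kwargs": {"targets": [[[0,0.0015,0,0,0,0,1],[0,0.003,0,0,0,0,1],[0,0.0045,0,0,0,0,1],[0,0.006,0,0,0,0,1]]]}}

```text
time_s: 13.75
tool_pos: [0.541, 0.1682, 0.0698]
tool_rot: [-179.9, 0.0, 99.4]
force: [-2.5, -1.1, 4.6]
grip_width: 0.0097
```

Request:
{"fn": "arm_command", "kwargs": {"targets": [[[0,0.0015,0,0,0,0,1],[0,0.003,0,0,0,0,1],[0,0.0045,0,0,0,0,1],[0,0.006,0,0,0,0,1]]]}}

```text
time_s: 14.15
tool_pos: [0.5469, 0.1692, 0.0698]
tool_rot: [-179.9, 0.1, 99.4]
force: [-3.4, -1.4, 5.1]
grip_width: 0.0097
```

Request:
{"fn": "arm_command", "kwargs": {"targets": [[[0,0.0015,0,0,0,0,1],[0,0.003,0,0,0,0,1],[0,0.0045,0,0,0,0,1],[0,0.006,0,0,0,0,1]]]}}

```text
time_s: 14.55
tool_pos: [0.5474, 0.1692, 0.0697]
tool_rot: [-179.2, 0.2, 99.5]
force: [-20.5, -6.2, 22.0]
grip_width: 0.0099
```

It stops dead at about 0.051 under 20 N, so the left slide binds. I'll hold briefly and then draw it forward.

Request:
{"fn": "arm_command", "kwargs": {"targets": [[[0,0,0,0,0,0,1],[0,0,0,0,0,0,1],[0,-0.004,0,0,0,0,1],[0,-0.01,0,0,0,0,1],[0,-0.017,0,0,0,0,1],[0,-0.024,0,0,0,0,1],[0,-0.031,0,0,0,0,1],[0,-0.038,0,0,0,0,1],[0,-0.045,0,0,0,0,1],[0,-0.049,0,0,0,0,1]]]}}

```text
time_s: 15.55
tool_pos: [0.5043, 0.1624, 0.0698]
tool_rot: [180.0, 0.0, 99.5]
force: [3.0, 1.0, 2.3]
grip_width: 0.0096
```

Request:
{"fn": "arm_command", "kwargs": {"targets": [[[0,-0.001,0,0,0,0,1],[0,-0.002,0,0,0,0,1],[0,-0.003,0,0,0,0,1],[0,-0.004,0,0,0,0,1]]]}}

```text
time_s: 15.95
tool_pos: [0.5012, 0.1619, 0.0697]
tool_rot: [180.0, -0.0, 99.5]
force: [2.4, 0.9, 3.9]
grip_width: 0.01
```

Request:
{"fn": "arm_command", "kwargs": {"targets": [[[0,-0.001,0,0,0,0,1],[0,-0.002,0,0,0,0,1],[0,-0.003,0,0,0,0,1]]]}}

```text
time_s: 16.25
tool_pos: [0.4981, 0.1615, 0.0697]
tool_rot: [180.0, 0.0, 99.5]
force: [3.2, -0.0, 4.2]
grip_width: 0.0098
```

Request:
{"fn": "arm_command", "kwargs": {"targets": [[[0,-0.001,0,0,0,0,1],[0,-0.002,0,0,0,0,1],[0,-0.003,0,0,0,0,1]]]}}

```text
time_s: 16.55
tool_pos: [0.498, 0.1615, 0.0698]
tool_rot: [179.6, -0.1, 99.5]
force: [15.0, 3.1, -5.6]
grip_width: 0.0098
```

The front stop is reached. Releasing, rising and moving clear.

Request:
{"fn": "arm_command", "kwargs": {"targets": [[[0,0.003,0,0,0,0,0],[0,0.003,0,0,0,0,0],[0,0.003,0,0,0,0,0],[0,0.003,0,0,0,0,0],[0,0.003,-0.015,0,0,0,0],[0,0.003,-0.035,0,0,0,0],[0,0.003,-0.06,0,0,0,0],[0,0.003,-0.085,0,0,0,0],[0,0.003,-0.1,0,0,0,0],[0,0.003,-0.1,0,0,0,0]]]}}

```text
time_s: 17.55
tool_pos: [0.4994, 0.162, 0.1723]
tool_rot: [179.7, 0.0, 99.5]
force: [0.5, -0.3, -0.0]
grip_width: 0.0434
```

Request:
{"fn": "arm_command", "kwargs": {"targets": [[[-0.02,0,0,0,0,0,0],[-0.05,0,0,0,0,0,0],[-0.08,0,0,0,0,0,0],[-0.11,0,-0.01,0,0,0,0],[-0.13,0,-0.02,0,0,0,0],[-0.14,0,-0.02,0,0,0,0],[-0.14,0,-0.02,0,0,0,0],[-0.14,0,-0.02,0,0,0,0]]]}}

```text
time_s: 18.35
tool_pos: [0.5201, 0.0246, 0.1885]
tool_rot: [-179.9, -0.1, 99.5]
force: [-0.4, -0.3, -0.6]
grip_width: 0.0438
```

```bash
python3 - <<'E'
from h import *
o=get_obs(); print(o["time_s"],o["tool_pos"],o["force"],o["grip_width"])
for c in ["side","top"]:
    d=read_camera(c); cv2.imwrite(f"pics/{c}3.png",d["img"][:,:,::-1])
for n,b in {"L":(110,230,90,305),"Rt":(315,425,90,305)}.items():
    try: analyse(d,{n:b})
    except Exception as e: print(n,e)
E
```

```text
18.35 [0.52014213 0.02457353 0.18848522] [-0.43965303 -0.3279698  -0.64386027] 0.04375561020755147
table z 0.6037242711974797
L 'NoneType' object has no attribute 'round'
table z 0.6037242711974797
Rt front [ 0.4715 -0.0923  0.0502] back [ 0.7314 -0.1248  0.0497] L 0.2619 yaw -7.13 plate 280 [ 0.5962 -0.1086  0.0977] [ 0.5965 -0.109   0.0955] red 383 [ 0.5765 -0.0945  0.1701] travel 0.0991 al 0.1212 0.1318
  return _methods._mean(a, axis=axis, dtype=dtype,
  ret = um.true_divide(
h.py:26: RuntimeWarning: Mean of empty slice.
  "plate",len(P),P.mean(0).round(4),pc.round(4),"red",len(Q),Q.mean(0).round(4),"travel",round(float((pc[:2]-f[:2])@ax-0.027),4),"al",al.min().round(4),al.max().round(4))
```

View pics/top3.png

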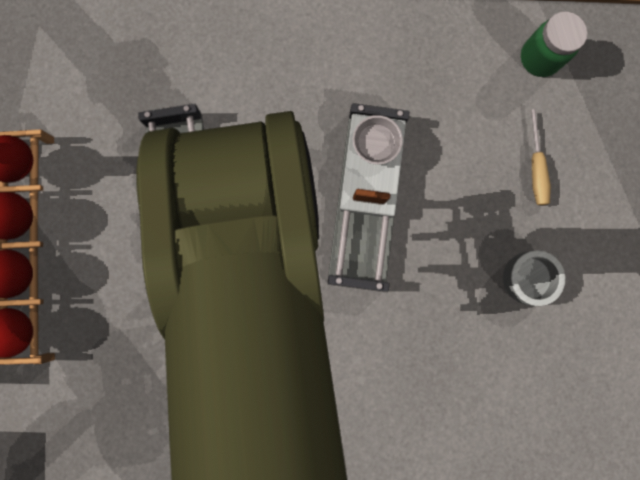

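View pics/side3.png

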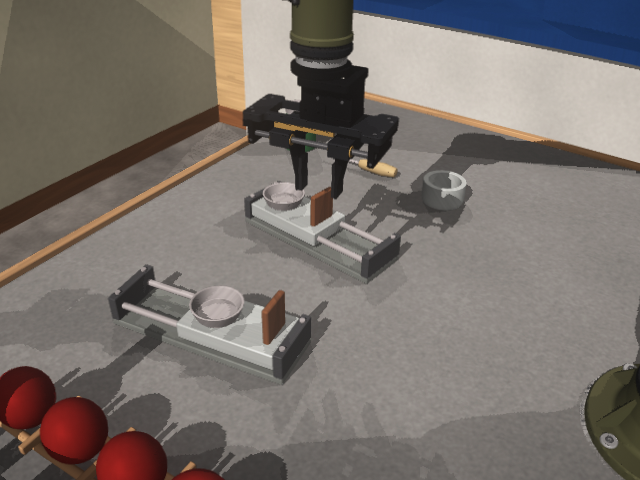

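The side picture shows the left carriage against its front block (plate at (274,316)) and the right one at the back. The left one is hidden from the top camera, so I check its travel by side-camera depth before handing in.

```bash
python3 - <<'E'
from h import *
d=read_camera("side"); w=cloud(d)
ax=np.array([np.cos(np.radians(9.42)),np.sin(np.radians(9.42))])
s=w[280:350,255:292].reshape(-1,3); s=s[(s[:,2]>.085)&(s[:,2]<.11)]
al=(s[:,:2]-[.4702,.1556])@ax
print(len(s),"L travel mid-plate",(np.percentile(al,2)+np.percentile(al,98))/2-.027)
E
```

```text
372 L travel mid-plate 0.0009625753436816702
```

```bash
python3 -c "
from h import *
print(get_obs()['force']); print(sign_off())"
```

```text
[-0.15050208  0.35028461  0.62611836]
the job is handed in; nothing more can be done
None
```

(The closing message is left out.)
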